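# Pack the microscope optics into their case bases

## Robot

A 6-joint arm with a two-finger parallel gripper is mounted at the origin on the work surface. World frame = base frame: x ahead of the robot, y to its left, z up, the work surface at z = 0. Lengths are in m, angles in rad, forces in N, time in s.
With the tool pointing down it reaches from about 0.375 to 0.825 m from the base axis. Payload 5.5 kg.
Tool frame: the origin (TCP) lies where the fingers leave the gripper's body, on its centre line; the fingertips stand 73 mm ahead of it and the grasp point (between the pads) lies 54 mm ahead of it; z points along the fingers, y is the line along which they close (so a half turn about z gives the same grasp; the last joint's range is limited). The gripper opens to 85 mm and grips with 20 to 120 N. Pads are 22 mm wide; open, the fingers measure 114 mm over their backs; the gripper's body (76 mm by 85 mm) begins 54 mm behind the grasp point. The pads swing forward as they close: fully open they stand 13 mm farther back than shut.
Start: joints at [1.341, 0.314, -0.047, 1.21, 0, 1.571], TCP at [0.137, 0.584, 0.304] pointing down, gripper open.
Joint ranges: [-2.67, 2.67], [-0.69, 1.73], [-1.03, 1.25], [-2.08, 2.16], [-1.42, 1.45], [-3.14, 3.14]. Speed limits (rad/s): [2.39, 2.39, 3.01, 3.14, 3.14, 3.14].

## Interface

Orientations are given as a unit quaternion [w, x, y, z].
In Python, from workcell import sense, grab_frame, hand_in gives the robot as it stands.
- The arm moves only by the tool send_rows, never from a script. Its argument "commands" is a list of rows, each a list of 4 numbers: the shift along the tool's x, y, z in m, then the turn about the tool's z in rad. In form: [[x, y, z, turn], ...]. A call has 1 to 8 rows; each row shifts and turns the commanded pose from where the row before left it, along the tool's axes as they then stand; what a row does not reach is not made up. A row lasts 1/10 s, in which the tool goes at most 50 mm and 8.59 degrees, less where a joint would pass 70% of its speed; a pose out of reach is approached as far as the arm can. A call with a gripper value outside its range is refused whole. "hand" is the finger opening in m, from 0 to 0.0854, set as the call begins (left out, the last holds). The fingers move at their own pace and stop on an object; the grip force is fixed at half the most. Time passes only in rows, so rows that do not move let the fingers close. It gives the time, the measured TCP pose, the force, the opening and the grip force at its end, in the units of the state.
- sense(): the state, without advancing time (a new reading comes with each control period).
- grab_frame(name): name is "side" or "top" or "wrist"; returns a dict with "frame" (420x560x3 uint8, red, green, blue), "K" (3x3 intrinsics, pixels), "view" (4x4, takes a point from world to camera coordinates). Camera axes: x right, y down, z forward; pixel columns grow to the right and rows downward; lengths in m; the calibration is good to about 2 mm. A picture is of the moment at which its call begins. There is no depth.
- hand_in(): hands the job in; it is judged then, once.
The state is a dict: "t": time; "q": joint angles; "joint_vel": joint speeds; "joint_torque": joint torques, N m; "ee_pos": TCP position; "tcp_rot": TCP orientation; "ft_force": force on the tool from outside, world axes, zero at the start; "ft_torque": the same for the moment, N m; "finger_gap": finger opening in m; "finger_force": force on a finger pad.
Only numpy, scipy, OpenCV 4.12 (cv2) and the standard library are available. Lean on these libraries where they do the work, as an engineer would, in place of code of your own. Each camera call takes 0.05 s, during which the arm holds its last target. There are 200 camera calls.

## Task

Pack the microscope's loose optics into the carrying tray: stand each of the three objectives upright, lens up, in the round case base of its own size (the smallest in the smallest, and so on), and stand the filter cube, window up, in the square base. Set each one down gently without dropping it or tipping it over, and let go. The eyepiece and the centring telescope are not part of this set: leave them standing where they are.

Things in the scene. Friction and masses are not known exactly. Their poses are not given: they have to be found in the camera images.
- obj_small: Small objective: silvery metal barrel, tapering at the top to a small front lens. Origin: centre of its underside on the bench, z up; round about z. Thread 20 mm dia., 5 mm high at the bottom; straight barrel 22 mm dia. from 5 to 29 mm height; cone to 38 mm overall. About 60 g. Grip the barrel with the fingertips at least 13 mm above its underside, to keep them over its base's rim.
- obj_medium: Medium objective, same look. Origin: centre of its underside on the bench, z up; round about z. Thread 25 mm dia., 5 mm high; straight barrel 30 mm dia. from 5 to 39 mm height; cone to 50 mm overall. About 120 g. Grip with the fingertips at least 19 mm above its underside.
- obj_large: Large objective, same look. Origin: centre of its underside on the bench, z up; round about z. Thread 25 mm dia., 5 mm high; straight barrel 38 mm dia. from 5 to 51 mm height; cone to 64 mm overall. About 220 g. Grip with the fingertips at least 25 mm above its underside.
- filter_cube: Filter cube: black block 36 x 36 mm, 34 mm high, a round ringed glass window on top and one on its -x side (1.4 mm proud). Origin: centre of its underside, z up, x and y square to its sides; any yaw. About 80 g. Grip across its +y and -y sides (or the other two), fingertips at least 17 mm above its underside.
- base_small: Smallest round case base: open grey plastic cup. Fixed in the tray. Origin: centre of its underside, z up, about 3 mm above the bench; floor 4 mm and rim 14 mm above the origin; inside dia. 38 mm, outside 44 mm. Tray: 170 x 170 mm, wall tops 14 mm above the bench, two low handles. The four bases stand in it in a square of 74 mm pitch, sides along the bases' x and y, in any arrangement.
- base_medium: Medium round case base: open grey plastic cup. Fixed in the tray. Origin: centre of its underside, z up, about 3 mm above the bench; floor 4 mm and rim 20 mm above the origin; inside dia. 46 mm, outside 52 mm. Fingers set along a diagonal of the four bases' square (45 degrees to the bases' x), and opened only 15 to 20 mm to let go, clear the neighbours.
- base_large: Largest round case base: open grey plastic cup. Fixed in the tray. Origin: centre of its underside, z up, about 3 mm above the bench; floor 4 mm and rim 26 mm above the origin; inside dia. 54 mm, outside 60 mm. 
- base_square: Square case base, for the filter cube: open square grey plastic cup. Fixed in the tray. Origin: centre of its underside, z up, about 3 mm above the bench; floor 4 mm and rim 18 mm above the origin; inside 52 x 52 mm, outside 58 x 58 mm, sides along its x and y; the cube fits at any yaw. 
- eyepiece: Eyepiece, to be left alone: metal, no taper, wide black rubber eyecup with a large lens on top; 48 mm high, tube 30 mm dia. below, 38 mm dia. above. Origin: centre of its underside. The pieces on the bench stand at least 80 mm apart, centre to centre: open the fingers no more than about 24 mm wider than the piece.
- telescope: Centring telescope, to be left alone: like a long thin eyepiece; 70 mm high, tube 23 mm dia. below, 30 mm above. Origin: centre of its underside. Unlisted among the pieces: oil bottle (64 mm high), dish (56 mm dia., 14 mm high), rubber blower (50 mm dia., 76 mm high). On the other side from the tray: a warming plate, 40 mm high. Nothing in reach is over 90 mm high.
Not all that is in view belongs to the job. Leave any blue look-alike of the filter_cube alone.

How it is judged:
At the end, for the whole second after the job is handed in: Each objective in the round base of its size and the filter cube in the square one: within 12 mm of its centre, on its floor (underside under 8 mm above the base's), upright within 0.15 rad, at rest, released. Eyepiece and telescope upright and within 20 mm of where they stood (horizontal distance between obj_small and base_small below 0.012 m and z of obj_small in the frame of base_small below 0.008 m and angle between each of obj_small, obj_medium, obj_large, filter_cube, eyepiece, telescope's own z axis and vertical below 0.15 rad and linear speed of each of obj_small, obj_medium, obj_large, filter_cube below 0.02 m/s and horizontal distance between obj_medium and base_medium below 0.012 m and z of obj_medium in the frame of base_medium below 0.008 m and horizontal distance between obj_large and base_large below 0.012 m and z of obj_large in the frame of base_large below 0.008 m and horizontal distance between filter_cube and base_square below 0.012 m and z of filter_cube in the frame of base_square below 0.008 m and distance of each of eyepiece, telescope from where it was at the start of the episode below 0.02 m); the robot touches nothing.
It fails at once if a piece is dropped into its base (falls more than about 15 mm) ((horizontal distance between obj_small and base_small below 0.03 m and z of obj_small in the frame of base_small below 0.03 m and linear speed of obj_small above 0.55 m/s) or (horizontal distance between obj_medium and base_medium below 0.03 m and z of obj_medium in the frame of base_medium below 0.03 m and linear speed of obj_medium above 0.55 m/s) or (horizontal distance between obj_large and base_large below 0.03 m and z of obj_large in the frame of base_large below 0.03 m and linear speed of obj_large above 0.55 m/s) or (horizontal distance between filter_cube and base_square below 0.03 m and z of filter_cube in the frame of base_square below 0.03 m and linear speed of filter_cube above 0.55 m/s)).
It fails at once if an objective or the filter cube is tipped over (more than 1 rad) (angle between any of obj_small, obj_medium, obj_large, filter_cube's own z axis and vertical above 1 rad).
It fails at once if the eyepiece or the telescope is moved more than 25 mm from its place (distance of any of eyepiece, telescope from where it was at the start of the episode above 0.025 m).
It also fails if it takes over 99 s, if anything falls off the work surface, if the arm or the gripper's body presses on something with over 40 N, if the wrist force passes 120 N, or if a joint passes its speed limit or range.

## Working session

There is one attempt and no reset: what is moved stays moved. The work goes in short steps, Python scripts to look and compute and a tool call to move; the robot and the scene stay as the last step left them, time stands still between calls to the robot, and variables do not carry over. Pictures are saved under pics/ and viewed, at most 14 in all, crops included, and the job is handed in when it is done.

Besides the shell and the picture viewer there is one more tool, called after ">>>" as a command line: name --pt "numbers of a row" for each row, then --argument value for the rest. send_rows: Moves the arm, as the interface text tells. Its arguments: {"type":"object","properties":{"commands":{"type":"array","items":{"type":"array","items":{"type":"number"}}},"hand":{"type":"number"}},"required":["commands"]}

```bash
mkdir -p pics; ls
python3 - <<'E'
from workcell import sense, grab_frame
import cv2, numpy as np
s=sense(); print(s['t'],s['ee_pos'],s['tcp_rot'],s['finger_gap'])
for n in ['top','side','wrist']:
    f=grab_frame(n); np.savez(f'{n}0.npz',**f); cv2.imwrite(f'pics/{n}0.png',f['frame'][:,:,::-1])
    print(n,f['K'].round(1).tolist(),np.round(f['view'],4).tolist())
E
```

```text
pics
0.0 [0.13654839 0.58376427 0.30302352] [-1.10348485e-04  1.14621974e-01  9.93408798e-01 -8.66223663e-04] 0.08516882909730059
top [[386.2, 0.0, 280.5], [0.0, 386.2, 211.6], [0.0, 0.0, 1.0]] [[0.0692, -0.9976, 0.0021, -0.0103], [-0.973, -0.0679, -0.2204, 0.5529], [0.22, 0.0132, -0.9754, 0.8979], [0.0, 0.0, 0.0, 1.0]]
side [[390.4, 0.0, 278.6], [0.0, 390.4, 211.8], [0.0, 0.0, 1.0]] [[-0.7353, -0.6777, 0.0049, 0.3994], [-0.3571, 0.3813, -0.8527, 0.253], [0.576, -0.6288, -0.5224, 0.518], [0.0, 0.0, 0.0, 1.0]]
wrist [[337.1, 0.0, 282.2], [0.0, 337.1, 207.9], [0.0, 0.0, 1.0]] [[0.2287, 0.9735, -0.0012, -0.5985], [0.9342, -0.2191, 0.2814, -0.0344], [0.2737, -0.0655, -0.9596, 0.3792], [0.0, 0.0, 0.0, 1.0]]
```

View pics/top0.png

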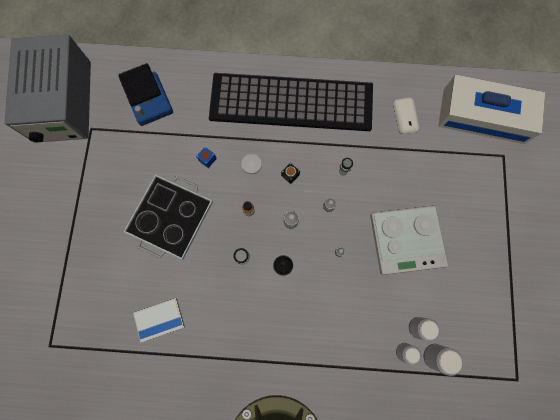

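View pics/side0.png

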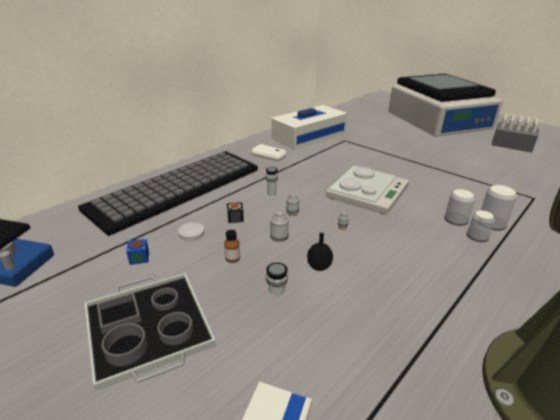

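The top view shows the tray at about (168,217), with the square base at (160,198), small at (188,209), large at (148,222) and medium at (173,234). The objectives are at large (291,219), medium (330,204) and small (340,252). The filter cube is at (290,172), the blue look-alike at (206,157), the telescope at (347,163) and the eyepiece at (241,256).

```bash
cat > h.py <<'E'
import numpy as np, cv2
def ray(f,u,v,z):
    K,V=f['K'],f['view']; R,t=V[:3,:3],V[:3,3]; c=-R.T@t
    d=R.T@np.linalg.solve(K,[u,v,1.]); return c+d*(z-c[2])/d[2]
def proj(f,p):
    q=f['view'][:3,:3]@np.asarray(p)+f['view'][:3,3]; q=f['K']@q; return q[:2]/q[2]
E
python3 - <<'E'
import numpy as np, cv2
from h import *
T=dict(np.load('top0.npz')); S=dict(np.load('side0.npz')); W=dict(np.load('wrist0.npz'))
a=cv2.resize(T['frame'][145:265,275:365],None,fx=5,fy=5,interpolation=cv2.INTER_CUBIC)  #450x600
b=cv2.resize(W['frame'],(350,262)); c=cv2.resize(T['frame'][165:270,115:225],(350,334),interpolation=cv2.INTER_CUBIC)
m=np.hstack([a,np.vstack([b,c])[:600]]) if False else np.hstack([a,np.vstack([b,c,np.zeros((4,350,3),np.uint8)])[:600]])
cv2.imwrite('pics/m1.png',m[:,:,::-1])
# tray: dark floor hull
g=cv2.cvtColor(T['frame'],cv2.COLOR_RGB2GRAY); k=(g[165:270,115:225]<60).astype(np.uint8)
k=cv2.morphologyEx(k,cv2.MORPH_CLOSE,np.ones((5,5)))
cs,_=cv2.findContours(k,0,1); cc=max(cs,key=cv2.contourArea)+[115,165]
P=np.array([ray(T,u,v,0.012)[:2] for u,v in cc[:,0]],np.float32)
print('tray floor rect',cv2.minAreaRect(P))
for n,(u,v),z in [('sq',(160,198),.021),('sm',(188,209),.017),('lg',(148,222),.029),('md',(173,234),.023),('L',(291,219),.05),('M',(330,204),.04),('S',(340,252),.03),('cube',(290,172),.034),('tel',(347,163),.07),('eye',(241,256),.048),('oil',(248,208),.03),('blow',(283,265),.04),('dish',(251,163),.014)]:
    print(n,ray(T,u,v,z).round(3))
E
```

```text
tray floor rect ((0.5317149758338928, 0.3204411566257477), (0.16045495867729187, 0.1609765589237213), 69.17953491210938)
sq [0.576 0.345 0.021]
sm [0.553 0.27  0.017]
lg [0.509 0.364 0.029]
md [0.483 0.298 0.023]
L [0.538 0.001 0.05 ]
M [ 0.586 -0.096  0.04 ]
S [ 0.466 -0.128  0.03 ]
cube [0.666 0.011 0.034]
tel [ 0.688 -0.131  0.07 ]
eye [0.437 0.117 0.048]
oil [0.563 0.113 0.03 ]
blow [0.423 0.013 0.04 ]
dish [0.691 0.117 0.014]
```

View pics/m1.png

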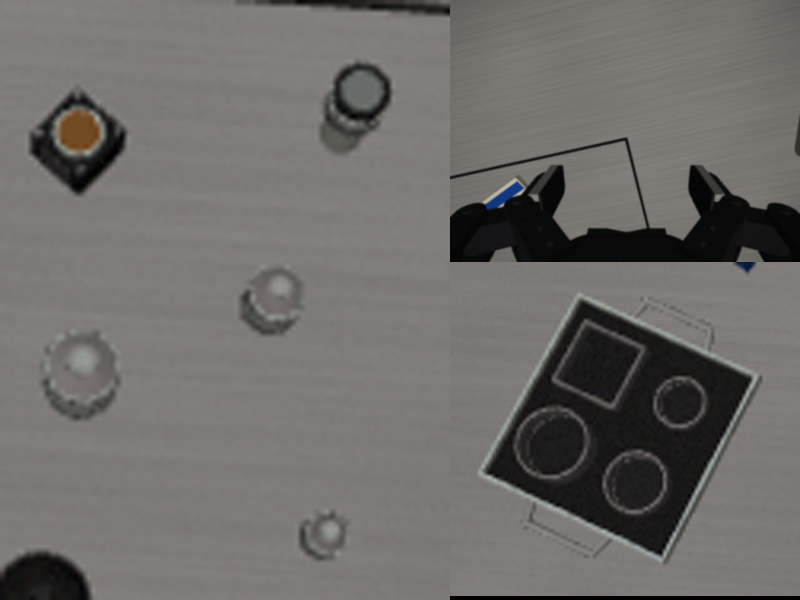

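The montage shows the large lens tip at top-px (291.4,217), medium at (331.2,202.4), small at (340.4,251) and the cube window at (290.6,171.2). The cube's yaw is about 45°. The tray is rotated about -21°.

```bash
cat >> h.py <<'E'
from scipy.spatial.transform import Rotation as Ro
def pose():
    from workcell import sense
    s=sense(); w,x,y,z=s['tcp_rot']; R=Ro.from_quat([x,y,z,w]).as_matrix()
    return s,np.array(s['ee_pos']),R
def ang(R): return np.arctan2(R[1,1],R[0,1])
def plan(target,a=None,step=.03,start=None):
    """rows from present pose to TCP target; a = world angle (deg) of tool y"""
    s,p,R=pose()
    if start is not None: p,a0=np.array(start[0]),np.radians(start[1])
    else: a0=ang(R)
    d=0 if a is None else (np.radians(a)-a0+np.pi/2)%np.pi-np.pi/2   # half-turn symmetric
    D=np.asarray(target)-p; n=int(np.ceil(max(np.linalg.norm(D)/step+1,abs(d)/.12)))
    rows=[];q=p.copy();th=a0
    w=np.ones(n); w[0]=w[-1]=.5
    if n==1: w[:]=1
    w=np.cumsum(w/w.sum())
    for i in range(n):
        y=np.array([np.cos(th),np.sin(th),0]);z=np.array([0,0,-1.]);x=np.cross(y,z)
        e=p+D*w[i]-q; l=np.round([x@e,y@e,z@e],4); t=round(-(a0+d*w[i]-th),3)
        rows.append([*l.tolist(),t]); q=q+x*l[0]+y*l[1]+z*l[2]; th-=t
    print('from',p.round(4),'ang',np.degrees(a0).round(1),'n',n); 
    for i in range(0,n,8): print(str(rows[i:i+8]).replace(' ',''))
    print('end',q.round(4),np.degrees(th).round(1)); return q,np.degrees(th)
E
python3 - <<'E'
from h import *
T=dict(np.load('top0.npz'));W=dict(np.load('wrist0.npz'))
for n,u,v,z in [('L',291.4,217,.064),('M',331.2,202.4,.05),('S',340.4,251,.038),('cube',290.6,171.2,.035)]: print(n,ray(T,u,v,z).round(4))
for x,y in [(78,87),(127,132),(31,138),(80,193)]: print(ray(T,275+x/5,145+y/5,.034).round(4))
c=np.array([.5317,.3204]);a=np.radians(-20.8)
R2=np.array([[np.cos(a),-np.sin(a)],[np.sin(a),np.cos(a)]])
for i in (-1,1):
    for j in (-1,1): 
        p=c+R2@[i*.037,j*.037]; print('base',i,j,p.round(4),proj(T,[*p,.02]).round(1))
V=W['view'];print('cam rel',(-V[:3,:3].T@V[:3,3]-pose()[1]).round(3))
plan([.60,.01,.27],45,.04)
E
```

```text
L [5.4e-01 3.0e-04 6.4e-02]
M [ 0.5877 -0.098   0.05  ]
S [ 0.4677 -0.1273  0.038 ]
cube [0.6683 0.0097 0.035 ]
[0.693  0.0112 0.034 ]
[ 0.6699 -0.016   0.034 ]
[0.6631 0.034  0.034 ]
[0.635  0.0065 0.034 ]
base -1 -1 [0.484 0.299] [173.1 234. ]
base -1 1 [0.5103 0.3681] [147.8 222.1]
base 1 -1 [0.5531 0.2727] [186.6 208.4]
base 1 1 [0.5794 0.3418] [161.6 196.9]
cam rel [-0.071  0.016  0.07 ]
from [0.1366 0.5839 0.3033] ang 76.8 n 20
[[-0.0153,-0.0119,0.0009,np.float64(0.015)],[-0.031,-0.0234,0.0017,np.float64(0.029)],[-0.0316,-0.0225,0.0018,np.float64(0.029)],[-0.0323,-0.0216,0.0017,np.float64(0.029)],[-0.0329,-0.0206,0.0018,np.float64(0.03)],[-0.0335,-0.0196,0.0017,np.float64(0.029)],[-0.0341,-0.0186,0.0018,np.float64(0.029)],[-0.0346,-0.0177,0.0017,np.float64(0.029)]]
[[-0.0351,-0.0166,0.0018,np.float64(0.03)],[-0.0355,-0.0156,0.0017,np.float64(0.029)],[-0.036,-0.0145,0.0018,np.float64(0.029)],[-0.0364,-0.0135,0.0017,np.float64(0.029)],[-0.0368,-0.0124,0.0018,np.float64(0.03)],[-0.0371,-0.0113,0.0017,np.float64(0.029)],[-0.0375,-0.0103,0.0018,np.float64(0.029)],[-0.0377,-0.0091,0.0017,np.float64(0.029)]]
[[-0.038,-0.008,0.0018,np.float64(0.029)],[-0.0382,-0.007,0.0017,np.float64(0.03)],[-0.0384,-0.0058,0.0018,np.float64(0.029)],[-0.0193,-0.0023,0.0009,np.float64(0.015)]]
end [0.6  0.01 0.27] 45.0
```

>>> send_rows --pt "-0.015 -0.012 0.001 0.015" --pt "-0.031 -0.023 0.002 0.03" --pt "-0.032 -0.022 0.002 0.03" --pt "-0.032 -0.022 0.002 0.03" --pt "-0.033 -0.021 0.002 0.03" --pt "-0.034 -0.02 0.002 0.03" --pt "-0.034 -0.019 0.002 0.03" --pt "-0.035 -0.018 0.002 0.03"

```text
t: 0.95
ee_pos: [0.3198, 0.3545, 0.2887]
tcp_rot: [-0.0, 0.226, 0.974, -0.0]
ft_force: [0.4, 0.7, 0.9]
finger_gap: 0.0855
finger_force: 0.0
```

>>> send_rows --pt "-0.035 -0.017 0.002 0.03" --pt "-0.036 -0.016 0.002 0.03" --pt "-0.036 -0.015 0.002 0.03" --pt "-0.036 -0.014 0.002 0.03" --pt "-0.037 -0.012 0.002 0.03" --pt "-0.037 -0.011 0.002 0.03" --pt "-0.038 -0.01 0.002 0.03" --pt "-0.038 -0.009 0.002 0.03"

```text
t: 1.75
ee_pos: [0.5135, 0.11, 0.2727]
tcp_rot: [-0.0, 0.341, 0.94, 0.0]
ft_force: [0.3, 1.1, -0.4]
finger_gap: 0.0858
finger_force: 0.0
```

>>> send_rows --pt "-0.038 -0.008 0.002 0.03" --pt "-0.038 -0.002 0.002 0.03" --pt "-0.038 0.005 0.002 0.02" --pt "-0.019 0.01 0.001 0" --pt "0 0.01 0 0" --pt "0 0 0 0" --hand 0.06

```text
t: 2.35
ee_pos: [0.6229, 0.0337, 0.2652]
tcp_rot: [-0.001, 0.378, 0.926, 0.0]
ft_force: [0.0, 0.0, -0.5]
finger_gap: 0.06
finger_force: 0.0
```

```bash
sed -i 's/t=round(-(a0+d\*w\[i\]-th),3)/t=float(round(-(a0+d*w[i]-th),3))/' h.py
cat > snap.py <<'E'
import sys
from h import *
from workcell import grab_frame
n=sys.argv[1]; f=grab_frame('wrist'); np.savez(n+'.npz',**f)
cv2.imwrite(f'pics/{n}.png',f['frame'][:,:,::-1]); s,p,R=pose(); print(s['t'],p.round(4),np.degrees(ang(R)).round(2),s['finger_gap'],s['q'],s['ft_force'])
E
python3 snap.py w1
```

```text
2.4 [0.6222 0.0338 0.2654] 45.67 0.06016240661118299 [ 5.41875534e-02  3.74373656e-01 -4.99356157e-02  1.14785750e+00
  3.26629972e-04  8.27956093e-01] [ 0.04480621 -0.01236537  0.71488616]
```

View pics/w1.png

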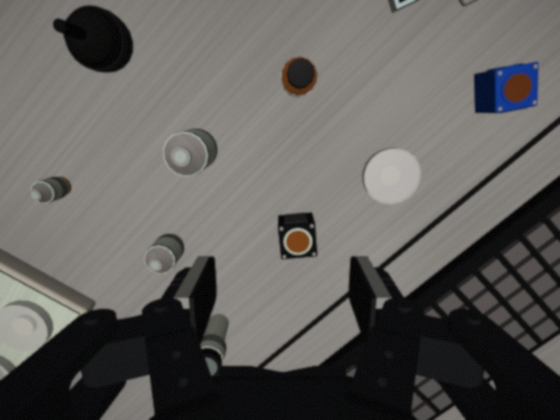

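The wrist view shows the cube window at about (298,242), L tip about (181,157), M tip about (156,265) and S tip about (38,195).

Run:
```python
from h import *
f=dict(np.load('w1.npz')); im=f['frame']; hsv=cv2.cvtColor(im,cv2.COLOR_RGB2HSV)
r=(slice(205,265),slice(270,325))
o=((hsv[...,0]<18)&(hsv[...,1]>130))[r]; v,u=np.nonzero(o); print('window',u.mean()+270,v.mean()+205,ray(f,u.mean()+270,v.mean()+205,.0345).round(4))
k=(hsv[...,2]<75)[r].astype(np.uint8); k=cv2.morphologyEx(k,cv2.MORPH_CLOSE,np.ones((7,7)))
c=max(cv2.findContours(k,0,1)[0],key=cv2.contourArea)
h=cv2.convexHull(c); a=cv2.approxPolyDP(h,2.5,True)[:,0]+[270,205]
for u,v in a: print(u,v,ray(f,u,v,.034).round(4),ray(f,u,v,0).round(4))
for n,u,v,z in [('L',181,157,.064),('M',156,265,.05),('S',38,195,.038)]:
    b=cv2.cvtColor(im,cv2.COLOR_RGB2GRAY)[v-12:v+13,u-12:u+13]; m=b>b.max()-25; y,x=np.nonzero(m); uu,vv=u-12+x.mean(),v-12+y.mean()
    print(n,b.max(),m.sum(),uu,vv,ray(f,uu,vv,z).round(4))
```

```text
window 297.3702623906706 241.3877551020408 [0.6668 0.009  0.0345]
311 213 [0.6553 0.0377 0.034 ] [0.6649 0.0325 0.    ]
316 253 [0.6883 0.0134 0.034 ] [0.7017 0.0055 0.    ]
291 258 [ 0.6752 -0.0075  0.034 ] [ 0.687  -0.0178 -0.    ]
281 256 [ 0.6669 -0.013   0.034 ] [ 0.6778 -0.0239  0.    ]
278 216 [0.6358 0.0136 0.034 ] [0.6432 0.0057 0.    ]
L 170 162 179.79012345679013 156.3148148148148 [ 5.384e-01 -4.000e-04  6.400e-02]
M 162 115 152.7913043478261 265.3478260869565 [ 0.5852 -0.0993  0.05  ]
S 153 166 33.795180722891565 196.36746987951807 [ 0.4662 -0.1309  0.038 ]
```

Run:
```python
from h import *
e=plan([.667,.009,.17],50.5,.03)
plan([.667,.009,.091],None,.025,e)
```

```text
from [0.6222 0.0338 0.2654] ang 45.7 n 5
[[-0.0062,0.0017,0.0119,-0.011],[-0.0124,0.0033,0.0239,-0.021],[-0.0124,0.003,0.0238,-0.021],[-0.0125,0.0027,0.0239,-0.021],[-0.0063,0.0012,0.0119,-0.01]]
end [0.667 0.009 0.17 ] 50.5
from [0.667 0.009 0.17 ] ang 50.5 n 5
[[-0.0,0.0,0.0099,-0.0],[-0.0,0.0,0.0197,-0.0],[-0.0,0.0,0.0198,-0.0],[-0.0,0.0,0.0197,-0.0],[-0.0,0.0,0.0099,-0.0]]
end [0.667 0.009 0.091] 50.5
```

>>> send_rows --pt "-0.006 0.002 0.012 -0.011" --pt "-0.012 0.003 0.024 -0.021" --pt "-0.013 0.003 0.024 -0.021" --pt "-0.013 0.003 0.024 -0.021" --pt "-0.006 0.001 0.011 -0.01" --pt "0 0 0.01 0" --pt "0 0 0.02 0" --pt "0 0 0.02 0"

```text
t: 3.2
ee_pos: [0.6678, 0.0085, 0.1214]
tcp_rot: [0.001, 0.338, 0.941, 0.0]
ft_force: [-0.2, 0.2, 0.5]
finger_gap: 0.06
finger_force: 0.0
```

>>> send_rows --pt "0 0 0.015 0" --pt "0 0 0 0" --pt "0 0 0 0"

```text
t: 3.5
ee_pos: [0.6676, 0.0083, 0.1064]
tcp_rot: [0.0, 0.338, 0.941, 0.0]
ft_force: [0.5, 0.8, 0.2]
finger_gap: 0.06
finger_force: 0.0
```

```bash
python3 snap.py w2; python3 -c "
from h import *; plan([.667,.009,.091],50.5,.02)"
```

```text
3.55 [0.6682 0.0082 0.107 ] 50.43 0.060007285318193944 [ 1.23005533e-02  5.68977430e-01 -1.27867805e-01  8.72630815e-01
  4.62432631e-05  7.02955996e-01] [0.06570422 0.09393732 0.27253293]
from [0.6682 0.0082 0.107 ] ang 50.4 n 2
[[0.0007,-0.0001,0.008,-0.001],[0.0007,-0.0001,0.008,-0.0]]
end [0.667 0.009 0.091] 50.5
```

View pics/w2.png

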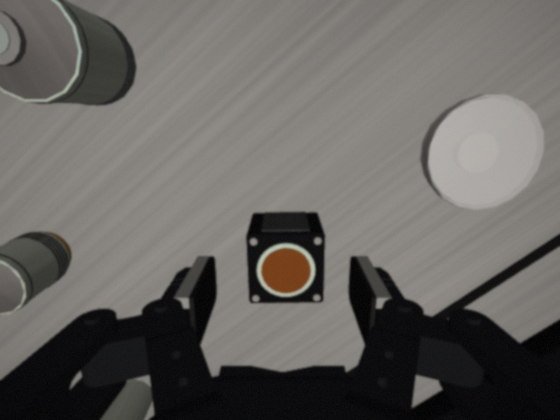

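The cube is square between the fingers, with its window at about (286,270). I'll check its offset against the grasp axis.

Run:
```python
from h import *
f=dict(np.load('w2.npz')); hsv=cv2.cvtColor(f['frame'],cv2.COLOR_RGB2HSV)
o=((hsv[...,0]<18)&(hsv[...,1]>130)); o[:200]=0;o[:,:240]=0;o[:,335:]=0;v,u=np.nonzero(o)
w=ray(f,u.mean(),v.mean(),.0345); s,p,R=pose(); print(u.mean(),v.mean(),w.round(4),proj(f,[p[0],p[1],.0345]), (R.T@(w-p)).round(4))
```

```text
285.53407682775713 270.12949194547707 [0.6669 0.0092 0.0345] [285.66531604 273.19668547] [ 0.0016 -0.0001  0.0725]
```

Within 2 mm. Next I go down and close.

>>> send_rows --pt "0.001 0 0.008 0" --pt "0.001 0 0.008 0" --pt "0 0 0 0" --pt "0 0 0 0"

```text
t: 3.95
ee_pos: [0.6658, 0.0094, 0.0895]
tcp_rot: [-0.0, 0.339, 0.941, -0.0]
ft_force: [-0.9, 0.6, 0.2]
finger_gap: 0.0599
finger_force: 0.0
```

>>> send_rows --pt "0 0 0 0" --pt "0 0 0 0" --pt "0 0 0 0" --pt "0 0 0 0" --pt "0 0 0 0" --pt "0 0 0 0" --hand 0.025

```text
t: 4.55
ee_pos: [0.6667, 0.0093, 0.0905]
tcp_rot: [0.001, 0.339, 0.941, 0.0]
ft_force: [0.0, 0.4, 5.8]
finger_gap: 0.0349
finger_force: 61.2
```

>>> send_rows --pt "0 0 -0.01 0" --pt "0 0 -0.02 0" --pt "0 0 -0.025 0" --pt "0 0 -0.025 0" --pt "0 0 -0.02 0" --pt "0 0 -0.01 0" --pt "0 0 0 0"

```text
t: 5.25
ee_pos: [0.6668, 0.0093, 0.2014]
tcp_rot: [0.001, 0.339, 0.941, 0.0]
ft_force: [0.4, -0.9, -1.7]
finger_gap: 0.0343
finger_force: 60.6
```

Run:
```python
from h import *
s,p,R=pose();print(s['finger_gap'],s['finger_force'],s['q'][5])
e=plan([.56,.335,.20],69.2,.035)
plan([.5794,.3418,.12],69.2,.025,e)
```

```text
0.034296726204681716 60.64627289772034 0.7048060584437401
from [0.6668 0.0093 0.2014] ang 50.4 n 11
[[0.0145,0.0091,0.0001,-0.016],[0.0287,0.0188,0.0001,-0.033],[0.028,0.0197,0.0001,-0.033],[0.0274,0.0206,0.0002,-0.033],[0.0267,0.0215,0.0001,-0.033],[0.026,0.0224,0.0002,-0.032],[0.0252,0.0232,0.0001,-0.033],[0.0245,0.024,0.0001,-0.033]]
[[0.0236,0.0248,0.0002,-0.033],[0.0229,0.0256,0.0001,-0.032],[0.011,0.0131,0.0001,-0.017]]
end [0.56  0.335 0.2  ] 69.2
from [0.56  0.335 0.2  ] ang 69.2 n 5
[[-0.002,0.0017,0.01,0.0],[-0.0039,0.0033,0.02,0.0],[-0.0039,0.0033,0.02,0.0],[-0.004,0.0033,0.02,0.0],[-0.002,0.0016,0.01,0.0]]
end [0.5794 0.3417 0.12  ] 69.2
```

>>> send_rows --pt "0.014 0.009 0 -0.016" --pt "0.029 0.019 0 -0.033" --pt "0.028 0.02 0 -0.033" --pt "0.027 0.021 0 -0.033" --pt "0.027 0.021 0 -0.033" --pt "0.026 0.022 0 -0.033" --pt "0.025 0.023 0 -0.033" --pt "0.024 0.024 0 -0.033"

```text
t: 6.05
ee_pos: [0.5845, 0.2545, 0.1981]
tcp_rot: [-0.001, 0.219, 0.976, -0.001]
ft_force: [-0.2, 0.7, -0.0]
finger_gap: 0.0346
finger_force: 60.6
```

>>> send_rows --pt "0.024 0.025 0 -0.033" --pt "0.023 0.026 0 -0.033" --pt "0.011 0.013 0 -0.016" --pt "0 0 0 0" --pt "0 0 0 0"

```text
t: 6.55
ee_pos: [0.5589, 0.3346, 0.1988]
tcp_rot: [-0.001, 0.18, 0.984, -0.001]
ft_force: [0.4, -0.7, -1.9]
finger_gap: 0.0346
finger_force: 60.6
```

```bash
python3 snap.py w3
python3 - <<'E'
from h import *
f=dict(np.load('w3.npz'));print(f['view'].round(4).tolist())
for n,p in dict(sq=(.5794,.3418,.021),sm=(.5531,.2727,.017),lg=(.5103,.3681,.029),md=(.484,.299,.023)).items(): print(n,proj(f,p).round(1))
E
```

```text
6.6 [0.5593 0.3341 0.1991] 69.25 0.03428906741169328 [ 5.38675925e-01  4.65624387e-01 -6.89103201e-02  1.03786031e+00
 -5.90029121e-04  9.00887205e-01] [ 0.04175134  0.30020323 -1.16340601]
[[0.3542, 0.9352, -0.0017, -0.5096], [0.8977, -0.3395, 0.2807, -0.3935], [0.2619, -0.1009, -0.9598, 0.1657], [0.0, 0.0, 0.0, 1.0]]
sq [301.7 229.1]
sm [207.9 227.2]
lg [304.2 132.8]
md [199.9 132.1]
```

View pics/w3.png

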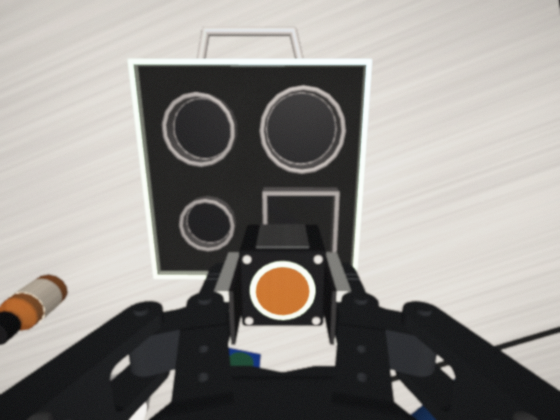

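The tray is square to the gripper, with rims at medium about (199,129), large (302,129) and small (207,224). I'll refine these with ellipse fits.

Run:
```python
from h import *
f=dict(np.load('w3.npz'));g=cv2.cvtColor(f['frame'],cv2.COLOR_RGB2GRAY)
C={}
for n,(u,v),r,z in [('md',(199,129),45,.023),('lg',(303,129),48,.029),('sm',(208,224),33,.017)]:
    w=g[v-r:v+r,u-r:u+r]; k=(w>75).astype(np.uint8)
    # keep component(s) not touching tray wall: take largest-area contour with round shape
    best=None
    for c in cv2.findContours(k,cv2.RETR_EXTERNAL,1)[0]:
        if len(c)>30:
            h=cv2.convexHull(c); e=cv2.fitEllipse(h) if len(h)>5 else None
            if e and min(e[1])/max(e[1])>.85 and (best is None or e[1][0]>best[1][0]): best=e
    if best:
        uu,vv=best[0][0]+u-r,best[0][1]+v-r; C[n]=ray(f,uu,vv,z)[:2]; print(n,uu,vv,np.round(best[1],1),C[n].round(4))
m=dict(sq=(1,1),sm=(1,-1),lg=(-1,1),md=(-1,-1))
ks=list(C); P=np.array([C[k] for k in ks]); Q=np.array([m[k] for k in ks])*.037
a=np.arctan2(*(lambda S:(S[0,1]-S[1,0],S[0,0]+S[1,1]))((Q-Q.mean(0)).T@(P-P.mean(0))))
R=np.array([[np.cos(a),-np.sin(a)],[np.sin(a),np.cos(a)]]);t=P.mean(0)-R@Q.mean(0)
print('tray',t,np.degrees(a),'res',(P-(Q@R.T+t)).round(4).tolist())
for k in m: print(k,(t+R@(np.array(m[k])*.037)).round(4))
s=t+R@[.037,.037]
q=plan([*s,.115],np.degrees(a)+90,.025)
```

```text
md 198.25229263305664 128.6925392150879 [72.4 76.8] [0.4814 0.2989]
lg 302.2597846984863 128.96780014038086 [86.6 89.3] [0.5074 0.3677]
sm 206.61478996276855 224.02254486083984 [53.8 56.6] [0.5503 0.2728]
tray [0.52893485 0.32032337] -20.669317862105217 res [[0.0002, 0.0001], [-0.0, -0.0003], [-0.0002, 0.0002]]
sq [0.5766 0.3419]
sm [0.5505 0.2726]
lg [0.5074 0.368 ]
md [0.4813 0.2988]
from [0.5593 0.3341 0.1991] ang 69.2 n 5
[[-0.0017,0.0017,0.0105,-0.0],[-0.0033,0.0033,0.021,-0.001],[-0.0034,0.0034,0.021,0.0],[-0.0034,0.0034,0.0211,-0.0],[-0.0016,0.0016,0.0105,-0.0]]
end [0.5766 0.3419 0.115 ] 69.3
```

>>> send_rows --pt "-0.002 0.002 0.01 0" --pt "-0.003 0.003 0.021 0" --pt "-0.003 0.003 0.021 0" --pt "-0.003 0.003 0.021 0" --pt "-0.002 0.002 0.011 0" --pt "0 0 0 0" --pt "0 0 0 0"

```text
t: 7.3
ee_pos: [0.5767, 0.3419, 0.116]
tcp_rot: [-0.0, 0.18, 0.984, -0.0]
ft_force: [-0.1, 0.1, -1.1]
finger_gap: 0.0342
finger_force: 60.6
```

```bash
python3 -c "
from h import *
plan([.5766,.3419,.0985],69.3,.01)"
```

```text
from [0.5767 0.3419 0.116 ] ang 69.2 n 3
[[0.0,-0.0,0.0044,-0.0],[0.0001,-0.0,0.0088,-0.001],[-0.0,-0.0001,0.0043,-0.0]]
end [0.5766 0.3419 0.0985] 69.3
```

>>> send_rows --pt "0 0 0.005 0" --pt "0 0 0.007 0" --pt "0 0 0.004 0" --pt "0 0 0.002 0" --pt "0 0 0 0" --pt "0 0 0 0"

```text
t: 7.9
ee_pos: [0.5764, 0.3425, 0.098]
tcp_rot: [0.0, 0.18, 0.984, 0.0]
ft_force: [-0.3, -0.2, -0.8]
finger_gap: 0.0349
finger_force: 60.6
```

>>> send_rows --pt "0 0 0.001 0" --pt "0 0 0 0" --pt "0 0 0 0"

```text
t: 8.2
ee_pos: [0.5765, 0.3425, 0.0975]
tcp_rot: [0.0, 0.18, 0.984, 0.0]
ft_force: [-1.7, -1.0, 4.4]
finger_gap: 0.0346
finger_force: 61.1
```

>>> send_rows --pt "0 0 0 0" --pt "0 0 0 0" --pt "0 0 0 0" --pt "0 0 0 0" --pt "0 0 0 0" --hand 0.054

```text
t: 8.7
ee_pos: [0.5764, 0.3424, 0.0968]
tcp_rot: [-0.0, 0.18, 0.984, -0.0]
ft_force: [-0.1, 0.1, -0.1]
finger_gap: 0.0541
finger_force: 0.0
```

>>> send_rows --pt "0 0 -0.01 0" --pt "0 0 -0.02 0" --pt "0 0 -0.03 0" --pt "0 0 -0.03 0" --pt "0 0 -0.02 0" --pt "0 0 -0.01 0" --pt "0 0 0 0"

```text
t: 9.4
ee_pos: [0.5772, 0.3429, 0.219]
tcp_rot: [0.001, 0.18, 0.984, 0.001]
ft_force: [-0.3, 0.9, -0.0]
finger_gap: 0.0542
finger_force: 0.0
```

```bash
python3 snap.py w4
python3 - <<'E'
from h import *
f=dict(np.load('w4.npz')); hsv=cv2.cvtColor(f['frame'],cv2.COLOR_RGB2HSV)
o=((hsv[...,0]<18)&(hsv[...,1]>130)).astype(np.uint8); o[:,:220]=0;o[:,350:]=0;v,u=np.nonzero(o)
print('cube',len(u),u.mean(),v.mean(),ray(f,u.mean(),v.mean(),.0415).round(4))
# L next: fingers at -20.7+... grasp angle
plan([.54,.0,.19],40,.035)
E
```

```text
9.45 [0.5766 0.3425 0.2173] 69.27 0.054242697041257885 [ 5.35997990e-01  4.87185353e-01  8.00517149e-03  1.09070136e+00
 -2.00102141e-05  8.97797113e-01] [-0.01834987  0.47916557 -0.20425398]
cube 695 270.31223021582736 235.8978417266187 [0.595  0.3257 0.0415]
from [0.5766 0.3425 0.2173] ang 69.3 n 11
[[-0.0044,-0.0167,0.0014,0.026],[-0.0095,-0.033,0.0027,0.051],[-0.0113,-0.0326,0.0027,0.051],[-0.0128,-0.0319,0.0027,0.051],[-0.0145,-0.0313,0.0028,0.051],[-0.0161,-0.0304,0.0027,0.051],[-0.0176,-0.0296,0.0027,0.051],[-0.0191,-0.0287,0.0028,0.051]]
[[-0.0205,-0.0277,0.0027,0.051],[-0.0219,-0.0265,0.0027,0.051],[-0.0117,-0.0128,0.0014,0.026]]
end [ 5.4e-01 -1.0e-04  1.9e-01] 40.0
```

Run:
```python
from h import *
f=dict(np.load('w4.npz')); hsv=cv2.cvtColor(f['frame'],cv2.COLOR_RGB2HSV)
o=((hsv[...,0]<18)&(hsv[...,1]>130)).astype(np.uint8)
n,l,st,c=cv2.connectedComponentsWithStats(o)
for i in range(1,n):
    if st[i,4]>60: print(st[i].tolist(),c[i].round(1),ray(f,*c[i],.0415).round(4))
```

```text
[267, 195, 28, 26, 566] [280.8 207.4] [0.5762 0.3417 0.0415]
[39, 251, 21, 21, 108] [ 52.3 259.1] [0.5515 0.1558 0.0415]
[0, 266, 37, 34, 805] [ 19.3 280.8] [0.5586 0.1204 0.0415]
[210, 354, 21, 18, 264] [219.8 361.4] [0.6894 0.241  0.0415]
```

View pics/w4.png

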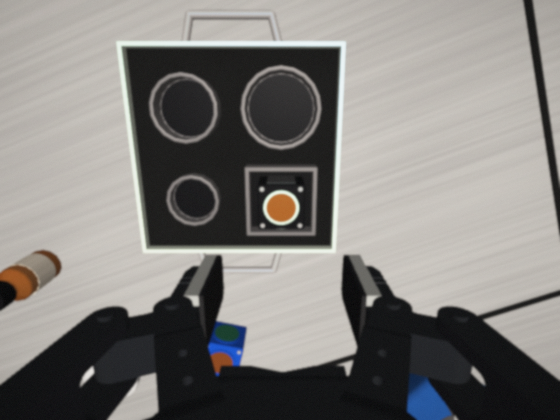

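The cube sits centred in the square base. Next, the large objective.

Run:
```python
from h import *
plan([.53,.012,.19],24.3,.04)
```

```text
from [0.5766 0.3425 0.2173] ang 69.3 n 10
[[-0.0041,-0.0181,0.0015,0.044],[-0.0097,-0.0358,0.003,0.087],[-0.0128,-0.0348,0.0031,0.087],[-0.0158,-0.0335,0.003,0.087],[-0.0187,-0.0321,0.003,0.087],[-0.0213,-0.0303,0.0031,0.088],[-0.024,-0.0283,0.003,0.087],[-0.0263,-0.0261,0.003,0.087]]
[[-0.0285,-0.0238,0.0031,0.087],[-0.0152,-0.0106,0.0015,0.044]]
end [0.53  0.012 0.19 ] 24.3
```

>>> send_rows --pt "-0.004 -0.018 0.001 0.044" --pt "-0.01 -0.036 0.003 0.087" --pt "-0.013 -0.035 0.003 0.087" --pt "-0.016 -0.034 0.003 0.087" --pt "-0.019 -0.032 0.003 0.087" --pt "-0.021 -0.03 0.003 0.088" --pt "-0.024 -0.028 0.003 0.087" --pt "-0.026 -0.026 0.003 0.087" --hand 0.062

```text
t: 10.25
ee_pos: [0.5367, 0.0653, 0.1931]
tcp_rot: [-0.001, 0.488, 0.873, -0.001]
ft_force: [1.0, -0.0, 1.4]
finger_gap: 0.0617
finger_force: 0.0
```

>>> send_rows --pt "-0.028 -0.024 0.003 0.087" --pt "-0.015 -0.01 0.002 0.044" --pt "0 0 0 0" --pt "0 0 0 0"

```text
t: 10.65
ee_pos: [0.5297, 0.0125, 0.1888]
tcp_rot: [-0.001, 0.543, 0.84, -0.0]
ft_force: [0.6, -0.3, 0.3]
finger_gap: 0.062
finger_force: 0.0
```

```bash
python3 snap.py w5; python3 -c "
from h import *
f=dict(np.load('w5.npz'))
print(proj(f,[.539,0,.064]),proj(f,[.539,0,.051]),proj(f,[.539,0,0]))"
```

```text
10.7 [0.5301 0.013  0.1892] 24.35 0.06198286676374747 [ 2.42778210e-02  2.60346925e-01 -3.91583063e-01  9.20045878e-01
  4.50308278e-04  1.17016454e+00] [-0.36385126  0.36299902 -0.72808261]
[290.49906407 254.27050576] [290.06969    246.19582051] [288.76467464 221.65407701]
```

View pics/w5.png

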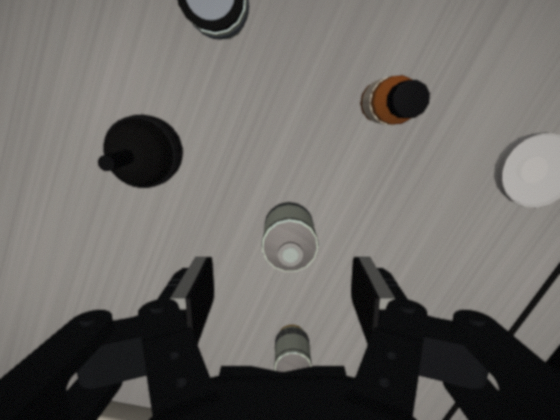

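L's lens is at (290,255), which matches the prediction for (0.539, 0). Next I descend.

Run:
```python
from h import *
e=plan([.539,.0003,.15],24.3,.025)
plan([.539,.0003,.101],None,.025,e)
plan([.5074,.368,.14],24.3,.035,([.539,.0003,.201],24.3))
```

```text
from [0.5301 0.013  0.1892] ang 24.3 n 3
[[-0.0038,0.0007,0.0098,0.0],[-0.0076,0.0015,0.0196,0.001],[-0.0038,0.0007,0.0098,-0.0]]
end [5.39e-01 3.00e-04 1.50e-01] 24.3
from [5.39e-01 3.00e-04 1.50e-01] ang 24.3 n 3
[[-0.0,0.0,0.0122,-0.0],[-0.0,0.0,0.0245,-0.0],[-0.0,0.0,0.0123,-0.0]]
end [5.39e-01 3.00e-04 1.01e-01] 24.3
from [5.39e-01 3.00e-04 2.01e-01] ang 24.3 n 12
[[0.0158,0.0056,0.0028,-0.0],[0.0317,0.0111,0.0055,-0.0],[0.0316,0.0111,0.0056,-0.0],[0.0317,0.0112,0.0055,-0.0],[0.0316,0.0111,0.0056,-0.0],[0.0317,0.0112,0.0055,-0.0],[0.0316,0.0111,0.0055,-0.0],[0.0317,0.0111,0.0056,-0.0]]
[[0.0316,0.0112,0.0055,-0.0],[0.0317,0.0111,0.0056,-0.0],[0.0316,0.0111,0.0055,-0.0],[0.0158,0.0056,0.0028,-0.0]]
end [0.5074 0.368  0.14  ] 24.3
```

>>> send_rows --pt "-0.004 0.001 0.01 0" --pt "-0.008 0.001 0.02 0" --pt "-0.004 0.001 0.01 0" --pt "0 0 0.012 0" --pt "0 0 0.02 0" --pt "0 0 0.012 0" --pt "0 0 0.004 0" --pt "0 0 0 0"

```text
t: 11.5
ee_pos: [0.5392, -0.0006, 0.1013]
tcp_rot: [-0.001, 0.542, 0.84, -0.0]
ft_force: [0.0, 0.7, -0.4]
finger_gap: 0.062
finger_force: 0.0
```

>>> send_rows --pt "0 0 0 0" --pt "0 0 0 0" --pt "0 0 0 0" --pt "0 0 0 0" --pt "0 0 0 0" --pt "0 0 0 0" --hand 0.025

```text
t: 12.1
ee_pos: [0.5405, -0.0008, 0.103]
tcp_rot: [0.001, 0.542, 0.84, 0.001]
ft_force: [-0.4, 0.0, 6.4]
finger_gap: 0.036
finger_force: 60.0
```

>>> send_rows --pt "0 0 -0.01 0" --pt "0 0 -0.02 0" --pt "0 0 -0.025 0" --pt "0 0 -0.025 0" --pt "0 0 -0.015 0" --pt "0 0 -0.005 0" --pt "0 0 0 0"

```text
t: 12.8
ee_pos: [0.5399, -0.0009, 0.2025]
tcp_rot: [0.0, 0.543, 0.84, 0.0]
ft_force: [1.4, 0.2, -3.0]
finger_gap: 0.0358
finger_force: 60.6
```

>>> send_rows --pt "0.015 0.005 0 0" --pt "0.032 0.011 0 0" --pt "0.032 0.011 0 0" --pt "0.032 0.011 0 0" --pt "0.032 0.011 0 0" --pt "0.032 0.011 0 0" --pt "0.032 0.011 0 0" --pt "0.032 0.011 0 0"

```text
t: 13.6
ee_pos: [0.5145, 0.2525, 0.2004]
tcp_rot: [-0.001, 0.542, 0.84, -0.001]
ft_force: [0.4, 0.3, -3.1]
finger_gap: 0.0361
finger_force: 60.6
```

>>> send_rows --pt "0.032 0.011 0 0" --pt "0.032 0.011 0 0" --pt "0.03 0.011 0 0" --pt "0.015 0.006 0 0" --pt "0 0 0 0" --pt "0 0 0 0"

```text
t: 14.2
ee_pos: [0.506, 0.3657, 0.2008]
tcp_rot: [-0.0, 0.542, 0.84, -0.001]
ft_force: [-0.3, 0.3, -3.3]
finger_gap: 0.0363
finger_force: 60.6
```

Run:
```python
from h import *
e=plan([.5074,.368,.13],24.3,.025)
```

```text
from [0.506  0.3657 0.2008] ang 24.3 n 4
[[0.0003,0.0004,0.0118,0.0],[0.0005,0.0007,0.0236,0.0],[0.0005,0.0008,0.0236,0.0],[0.0002,0.0003,0.0118,0.0]]
end [0.5074 0.368  0.13  ] 24.3
```

>>> send_rows --pt "0 0 0.012 0" --pt "0 0.001 0.024 0" --pt "0 0.001 0.024 0" --pt "0 0 0.012 0" --pt "0 0 0.008 0" --pt "0 0 0.006 0" --pt "0 0 0.003 0" --pt "0 0 0 0"

```text
t: 15.0
ee_pos: [0.5088, 0.367, 0.1132]
tcp_rot: [0.0, 0.543, 0.84, 0.0]
ft_force: [-0.5, -0.9, -2.6]
finger_gap: 0.036
finger_force: 60.5
```

>>> send_rows --pt "0 0 0 0" --pt "0 0 0 0"

```text
t: 15.2
ee_pos: [0.509, 0.3673, 0.1136]
tcp_rot: [0.0, 0.542, 0.84, 0.001]
ft_force: [-0.3, -0.1, -0.9]
finger_gap: 0.0364
finger_force: 60.5
```

>>> send_rows --pt "0.001 -0.001 0.002 0" --pt "0 0 0.0015 0" --pt "0 0 0 0" --pt "0 0 0 0"

```text
t: 15.6
ee_pos: [0.5073, 0.3677, 0.11]
tcp_rot: [-0.0, 0.542, 0.84, 0.0]
ft_force: [-1.6, 0.1, 5.3]
finger_gap: 0.0357
finger_force: 61.1
```

>>> send_rows --pt "0 0 0 0" --pt "0 0 0 0" --pt "0 0 0 0" --pt "0 0 0 0" --pt "0 0 0 0" --hand 0.054

```text
t: 16.1
ee_pos: [0.5073, 0.3674, 0.1093]
tcp_rot: [0.0, 0.543, 0.84, -0.0]
ft_force: [-0.1, 1.0, 0.4]
finger_gap: 0.0545
finger_force: 0.0
```

>>> send_rows --pt "0 0 -0.01 0" --pt "0 0 -0.02 0" --pt "0 0 -0.03 0" --pt "0 0 -0.03 0" --pt "0 0 -0.015 0" --pt "0 0 -0.005 0" --pt "0 0 0 0"

```text
t: 16.8
ee_pos: [0.5076, 0.3677, 0.2205]
tcp_rot: [0.0, 0.543, 0.84, 0.001]
ft_force: [0.1, 0.0, -0.5]
finger_gap: 0.0543
finger_force: 0.0
```

```bash
python3 snap.py w6
python3 - <<'E'
from h import *
f=dict(np.load('w6.npz'))
print(proj(f,[.5074,.368,.071]),proj(f,[.5074,.368,.058]))
plan([.582,-.089,.18],24.3,.04)
E
```

```text
16.85 [0.5072 0.3673 0.2192] 24.29 0.05391519891171321 [ 6.26828633e-01  4.05504211e-01 -1.12448159e-01  1.05294989e+00
 -2.96793176e-06  1.77365888e+00] [ 0.17399276 -0.44145651  0.38777786]
[284.10522014 218.26139958] [283.97974835 212.6596766 ]
from [0.5072 0.3673 0.2192] ang 24.3 n 13
[[-0.0186,-0.005,0.0016,-0.0],[-0.0372,-0.0099,0.0033,-0.0],[-0.0373,-0.01,0.0033,-0.0],[-0.0372,-0.01,0.0032,-0.0],[-0.0372,-0.0099,0.0033,-0.0],[-0.0372,-0.01,0.0033,-0.0],[-0.0373,-0.0099,0.0033,-0.0],[-0.0372,-0.01,0.0032,-0.0]]
[[-0.0372,-0.0099,0.0033,-0.0],[-0.0372,-0.01,0.0033,-0.0],[-0.0373,-0.01,0.0032,-0.0],[-0.0372,-0.0099,0.0033,-0.0],[-0.0186,-0.005,0.0016,-0.0]]
end [ 0.582 -0.089  0.18 ] 24.3
```

View pics/w6.png

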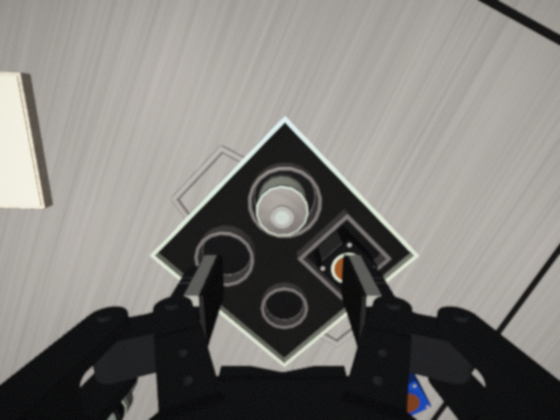

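The large objective stands upright in its base, lens at (282,217) against a predicted (284,218). Next, the medium objective.

>>> send_rows --pt "-0.018 -0.005 0.001 0" --pt "-0.037 -0.01 0.003 0" --pt "-0.037 -0.01 0.003 0" --pt "-0.037 -0.01 0.003 0" --pt "-0.037 -0.01 0.003 0" --pt "-0.037 -0.01 0.003 0" --pt "-0.037 -0.01 0.003 0" --pt "-0.037 -0.01 0.003 0"

```text
t: 17.65
ee_pos: [0.5517, 0.0815, 0.1959]
tcp_rot: [-0.001, 0.543, 0.84, -0.001]
ft_force: [1.0, -0.3, -0.1]
finger_gap: 0.0539
finger_force: 0.0
```

>>> send_rows --pt "-0.037 -0.01 0.003 0" --pt "-0.037 -0.01 0.003 0" --pt "-0.037 -0.01 0.003 0" --pt "-0.037 -0.01 0.004 0" --pt "-0.02 -0.005 0.003 0" --pt "0 0 0 0" --pt "0 0 0 0"

```text
t: 18.35
ee_pos: [0.5797, -0.0881, 0.1802]
tcp_rot: [-0.001, 0.543, 0.84, -0.0]
ft_force: [-0.3, 0.2, -0.0]
finger_gap: 0.054
finger_force: 0.0
```

```bash
python3 snap.py w7; python3 -c "
from h import *
f=dict(np.load('w7.npz'))
print(proj(f,[.586,-.099,.05]),proj(f,[.586,-.099,.039]))
print(proj(f,[.467,-.129,.038]),proj(f,[.467,-.129,.029]))"
```

```text
18.4 [ 0.5799 -0.0874  0.1805] 24.27 0.054025749544022485 [-1.49760646e-01  3.65927701e-01 -2.65080961e-01  9.41765711e-01
  3.20120207e-04  9.97361986e-01] [0.11503693 0.19743841 0.15827246]
[287.2167156 246.9539471] [287.01798121 240.54395645]
[103.19473661 209.56205162] [109.94340489 205.81011472]
```

View pics/w7.png

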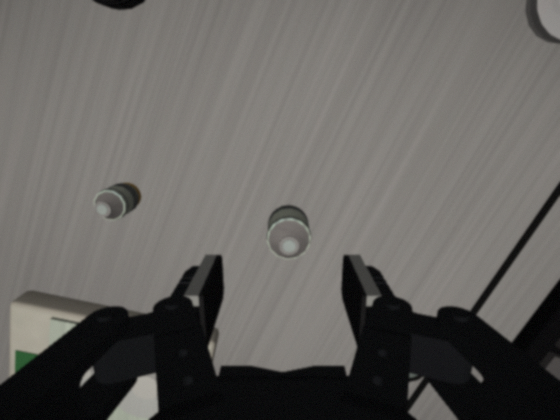

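M's lens is at (289,246), 1–2 px from the prediction, so M is at about (0.5867,-0.0977). S at (102,210) is confirmed.

Run:
```python
from h import *
plan([.5867,-.0977,.14],24.3,.025)
plan([.4813,.2988,.195],24.3,.038,([.5867,-.0977,.195],24.3))
```

```text
from [ 0.5799 -0.0874  0.1805] ang 24.3 n 3
[[-0.003,0.0005,0.0101,-0.0],[-0.0061,0.0009,0.0203,-0.0],[-0.003,0.0005,0.0101,-0.0]]
end [ 0.5867 -0.0977  0.14  ] 24.3
from [ 0.5867 -0.0977  0.195 ] ang 24.3 n 12
[[0.0184,0.0031,0.0,-0.0],[0.0368,0.0061,0.0,-0.0],[0.0368,0.0061,0.0,-0.0],[0.0368,0.0061,0.0,-0.0],[0.0368,0.0061,0.0,-0.0],[0.0368,0.0061,0.0,-0.0],[0.0368,0.0061,0.0,-0.0],[0.0368,0.0061,0.0,-0.0]]
[[0.0368,0.0061,0.0,-0.0],[0.0368,0.0061,0.0,-0.0],[0.0367,0.0061,0.0,-0.0],[0.0184,0.003,0.0,-0.0]]
end [0.4813 0.2988 0.195 ] 24.3
```

>>> send_rows --pt "-0.003 0 0.01 0" --pt "-0.006 0.001 0.02 0" --pt "-0.003 0.001 0.01 0" --pt "0 0 0.012 0" --pt "0 0 0.018 0" --pt "0 0 0.01 0" --pt "0 0 0.005 0" --pt "0 0 0 0"

```text
t: 19.2
ee_pos: [0.5873, -0.0974, 0.0957]
tcp_rot: [-0.001, 0.542, 0.84, -0.0]
ft_force: [-0.4, -0.1, 0.4]
finger_gap: 0.054
finger_force: 0.0
```

>>> send_rows --pt "0 0 0 0" --pt "0 0 0 0" --pt "0 0 0 0" --pt "0 0 0 0" --pt "0 0 0 0" --pt "0 0 0 0" --hand 0.018

```text
t: 19.8
ee_pos: [0.5885, -0.0978, 0.0975]
tcp_rot: [0.001, 0.543, 0.84, 0.0]
ft_force: [-0.2, -0.0, 5.5]
finger_gap: 0.0277
finger_force: 59.1
```

>>> send_rows --pt "0 0 -0.01 0" --pt "0 0 -0.02 0" --pt "0 0 -0.025 0" --pt "0 0 -0.025 0" --pt "0 0 -0.015 0" --pt "0 0 -0.005 0" --pt "0 0 0 0"

```text
t: 20.5
ee_pos: [0.5881, -0.0977, 0.1972]
tcp_rot: [0.001, 0.542, 0.84, 0.0]
ft_force: [0.9, -0.2, -1.1]
finger_gap: 0.0275
finger_force: 59.2
```

>>> send_rows --pt "0.018 0.003 0 0" --pt "0.037 0.006 0 0" --pt "0.037 0.006 0 0" --pt "0.037 0.006 0 0" --pt "0.037 0.006 0 0" --pt "0.037 0.006 0 0" --pt "0.037 0.006 0 0" --pt "0.037 0.006 0 0"

```text
t: 21.3
ee_pos: [0.5128, 0.1751, 0.1951]
tcp_rot: [-0.001, 0.542, 0.84, -0.001]
ft_force: [0.4, -0.4, -1.2]
finger_gap: 0.0272
finger_force: 59.2
```

>>> send_rows --pt "0.037 0.006 0 0" --pt "0.037 0.006 0 0" --pt "0.036 0.006 0 0" --pt "0.018 0.003 0 0" --pt "0 0 0 0" --pt "0 0 0 0"

```text
t: 21.9
ee_pos: [0.48, 0.2987, 0.1953]
tcp_rot: [-0.0, 0.542, 0.84, -0.001]
ft_force: [0.2, -1.1, -1.5]
finger_gap: 0.0275
finger_force: 59.2
```

Run:
```python
from h import *
e=plan([.4813,.2988,.125],24.3,.025)
```

```text
from [0.48   0.2987 0.1953] ang 24.4 n 4
[[-0.0001,0.0002,0.0117,0.0],[-0.0001,0.0004,0.0234,0.001],[-0.0001,0.0004,0.0235,0.0],[-0.0001,0.0002,0.0117,0.0]]
end [0.4813 0.2988 0.125 ] 24.3
```

>>> send_rows --pt "0 0 0.012 0" --pt "0 0.001 0.023 0" --pt "0 0 0.023 0" --pt "0 0 0.014 0" --pt "0 0 0.008 0" --pt "0 0 0.006 0" --pt "0 0 0.002 0" --pt "0 0 0 0"

```text
t: 22.7
ee_pos: [0.4825, 0.2992, 0.1087]
tcp_rot: [0.0, 0.543, 0.84, 0.0]
ft_force: [-0.9, -0.1, -1.2]
finger_gap: 0.0275
finger_force: 59.2
```

>>> send_rows --pt "0 0 0.002 0" --pt "0 0 0 0" --pt "0 0 0 0"

```text
t: 23.0
ee_pos: [0.4824, 0.2992, 0.1068]
tcp_rot: [0.0, 0.542, 0.84, 0.0]
ft_force: [0.8, 0.1, -0.8]
finger_gap: 0.0276
finger_force: 59.2
```

>>> send_rows --pt "0 -0.001 0.002 0" --pt "0 0 0.001 0" --pt "0 0 0 0" --pt "0 0 0 0"

```text
t: 23.4
ee_pos: [0.4815, 0.2989, 0.1045]
tcp_rot: [0.0, 0.542, 0.84, 0.001]
ft_force: [-2.0, -1.3, 7.1]
finger_gap: 0.0273
finger_force: 60.0
```

>>> send_rows --pt "0 0 0 0" --pt "0 0 0 0" --pt "0 0 0 0" --pt "0 0 0 0" --pt "0 0 0 0" --hand 0.046

```text
t: 23.9
ee_pos: [0.4812, 0.2986, 0.1032]
tcp_rot: [-0.0, 0.543, 0.84, -0.0]
ft_force: [-0.5, 0.8, -0.1]
finger_gap: 0.0458
finger_force: 0.0
```

>>> send_rows --pt "0 0 -0.01 0" --pt "0 0 -0.02 0" --pt "0 0 -0.03 0" --pt "0 0 -0.03 0" --pt "0 0 -0.015 0" --pt "0 0 -0.005 0" --pt "0 0 0 0"

```text
t: 24.6
ee_pos: [0.4816, 0.2989, 0.2144]
tcp_rot: [0.0, 0.542, 0.84, 0.001]
ft_force: [-0.7, -0.3, -0.7]
finger_gap: 0.0462
finger_force: 0.0
```

```bash
python3 snap.py w8
python3 - <<'E'
from h import *
f=dict(np.load('w8.npz'))
print(proj(f,[.4813,.2988,.057]),proj(f,[.4813,.2988,.046]))
plan([.463,-.119,.18],24.3,.04)
E
```

```text
24.65 [0.4812 0.2986 0.2133] 24.29 0.04572311252721929 [ 5.55341375e-01  3.02696867e-01 -2.74316172e-01  9.93797947e-01
 -2.51339175e-06  1.70216040e+00] [ 0.02814264  0.11797621 -0.21425487]
[283.67328626 215.17238083] [283.58855902 210.6712878 ]
from [0.4812 0.2986 0.2133] ang 24.3 n 12
[[-0.017,-0.0086,0.0015,-0.0],[-0.0339,-0.0171,0.003,-0.0],[-0.0339,-0.0171,0.0031,-0.0],[-0.0339,-0.0171,0.003,-0.0],[-0.0339,-0.0171,0.003,-0.0],[-0.034,-0.0172,0.003,-0.0],[-0.0339,-0.0171,0.0031,-0.0],[-0.0339,-0.0171,0.003,-0.0]]
[[-0.0339,-0.0171,0.003,-0.0],[-0.0339,-0.0171,0.003,-0.0],[-0.0339,-0.0172,0.0031,-0.0],[-0.017,-0.0085,0.0015,-0.0]]
end [ 0.463 -0.119  0.18 ] 24.3
```

View pics/w8.png

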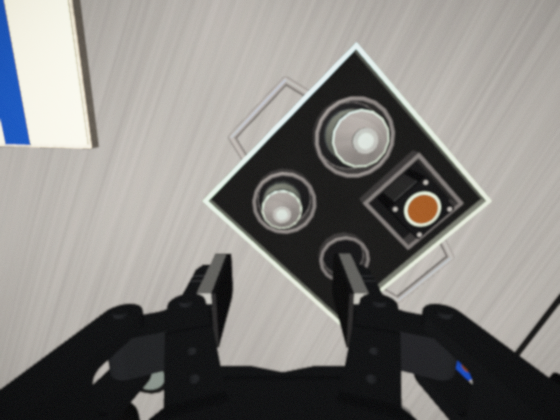

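The medium objective stands in its base, lens at (283,214) against a predicted (283.7,215). Next, the small objective.

>>> send_rows --pt "-0.017 -0.009 0.001 0" --pt "-0.034 -0.017 0.003 0" --pt "-0.034 -0.017 0.003 0" --pt "-0.034 -0.017 0.003 0" --pt "-0.034 -0.017 0.003 0" --pt "-0.034 -0.017 0.003 0" --pt "-0.034 -0.017 0.003 0" --pt "-0.034 -0.017 0.003 0"

```text
t: 25.45
ee_pos: [0.4678, 0.0113, 0.1901]
tcp_rot: [-0.001, 0.543, 0.84, -0.001]
ft_force: [1.0, -0.7, -0.2]
finger_gap: 0.046
finger_force: 0.0
```

>>> send_rows --pt "-0.034 -0.017 0.003 0" --pt "-0.034 -0.017 0.003 0" --pt "-0.034 -0.017 0.003 0" --pt "-0.017 -0.008 0.003 0" --pt "0 0 0 0" --pt "0 0 0 0"

```text
t: 26.05
ee_pos: [0.4634, -0.1194, 0.1785]
tcp_rot: [-0.001, 0.543, 0.84, -0.0]
ft_force: [-0.6, -0.2, -0.5]
finger_gap: 0.0459
finger_force: 0.0
```

```bash
python3 snap.py w9; python3 -c "
from h import *
f=dict(np.load('w9.npz'))
print(proj(f,[.467,-.129,.038]),proj(f,[.467,-.129,.029]))"
```

```text
26.1 [ 0.4637 -0.1189  0.1787] 24.28 0.04585369981198637 [-2.51083099e-01  1.80812307e-01 -5.20956390e-01  8.70759204e-01
  3.55073309e-04  8.96008536e-01] [0.37337776 0.39030711 0.11213598]
[284.08944685 237.90487974] [284.04313506 233.16020158]
```

View pics/w9.png

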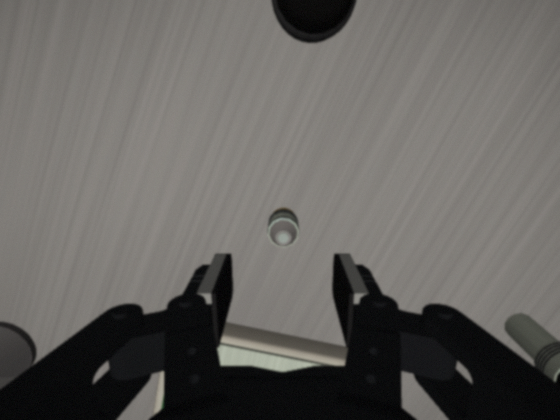

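S's lens is at (284,238), matching the prediction for (0.467,-0.129).

Run:
```python
from h import *
plan([.467,-.129,.13],24.3,.025)
plan([.5505,.2726,.19],24.3,.038,([.467,-.129,.19],24.3))
```

```text
from [ 0.4637 -0.1189  0.1787] ang 24.3 n 3
[[-0.0026,-0.0003,0.0122,-0.0],[-0.0053,-0.0006,0.0244,-0.0],[-0.0027,-0.0003,0.0121,-0.0]]
end [ 0.467 -0.129  0.13 ] 24.3
from [ 0.467 -0.129  0.19 ] ang 24.3 n 12
[[0.0151,0.011,0.0,-0.0],[0.0301,0.0219,0.0,-0.0],[0.0302,0.022,0.0,-0.0],[0.0301,0.0219,0.0,-0.0],[0.0302,0.0219,0.0,-0.0],[0.0301,0.022,0.0,-0.0],[0.0302,0.0219,0.0,-0.0],[0.0301,0.022,0.0,-0.0]]
[[0.0302,0.0219,0.0,-0.0],[0.0301,0.022,0.0,-0.0],[0.0302,0.0219,0.0,-0.0],[0.0151,0.011,0.0,-0.0]]
end [0.5505 0.2727 0.19  ] 24.3
```

>>> send_rows --pt "-0.003 0 0.012 0" --pt "-0.005 -0.001 0.024 0" --pt "-0.003 0 0.012 0" --pt "0 0 0.012 0" --pt "0 0 0.016 0" --pt "0 0 0.009 0" --pt "0 0 0.005 0" --pt "0 0 0 0"

```text
t: 26.9
ee_pos: [0.468, -0.1293, 0.0889]
tcp_rot: [-0.001, 0.542, 0.84, -0.0]
ft_force: [0.3, -0.2, -0.4]
finger_gap: 0.0457
finger_force: 0.0
```

>>> send_rows --pt "0 0 0 0" --pt "0 0 0 0" --pt "0 0 0 0" --pt "0 0 0 0" --pt "0 0 0 0" --pt "0 0 0 0" --hand 0.01

```text
t: 27.5
ee_pos: [0.4689, -0.1298, 0.0902]
tcp_rot: [0.001, 0.543, 0.84, 0.0]
ft_force: [-0.9, 1.5, 5.9]
finger_gap: 0.019
finger_force: 58.6
```

>>> send_rows --pt "0 0 -0.01 0" --pt "0 0 -0.02 0" --pt "0 0 -0.025 0" --pt "0 0 -0.025 0" --pt "0 0 -0.015 0" --pt "0 0 -0.005 0" --pt "0 0 0 0"

```text
t: 28.2
ee_pos: [0.4688, -0.1297, 0.1902]
tcp_rot: [0.001, 0.542, 0.84, 0.0]
ft_force: [-0.9, -0.2, -1.8]
finger_gap: 0.0191
finger_force: 58.7
```

>>> send_rows --pt "0.015 0.011 0 0" --pt "0.03 0.022 0 0" --pt "0.03 0.022 0 0" --pt "0.03 0.022 0 0" --pt "0.03 0.022 0 0" --pt "0.03 0.022 0 0" --pt "0.03 0.022 0 0" --pt "0.03 0.022 0 0"

```text
t: 29.0
ee_pos: [0.5255, 0.1447, 0.188]
tcp_rot: [-0.001, 0.542, 0.84, -0.001]
ft_force: [0.8, -0.1, -0.2]
finger_gap: 0.0191
finger_force: 58.7
```

>>> send_rows --pt "0.03 0.022 0 0" --pt "0.03 0.022 0 0" --pt "0.03 0.022 0 0" --pt "0.015 0.011 0 0" --pt "0 0 0 0" --pt "0 0 0 0"

```text
t: 29.6
ee_pos: [0.5524, 0.27, 0.1883]
tcp_rot: [-0.0, 0.542, 0.84, -0.001]
ft_force: [-0.4, -0.6, -0.7]
finger_gap: 0.0192
finger_force: 58.8
```

Run:
```python
from h import *
e=plan([.5505,.2726,.115],24.3,.025)
```

```text
from [0.5524 0.27   0.1883] ang 24.3 n 4
[[0.0005,-0.0001,0.0122,0.0],[0.001,-0.0002,0.0244,0.0],[0.0011,-0.0002,0.0245,0.0],[0.0005,-0.0002,0.0122,0.0]]
end [0.5505 0.2726 0.115 ] 24.3
```

>>> send_rows --pt "0 0 0.012 0" --pt "0.001 0 0.024 0" --pt "0.001 0 0.024 0" --pt "0.001 0 0.014 0" --pt "0 0 0.008 0" --pt "0 0 0.004 0" --pt "0 0 0.002 0" --pt "0 0 0 0"

```text
t: 30.4
ee_pos: [0.5523, 0.2736, 0.1019]
tcp_rot: [0.0, 0.543, 0.84, 0.0]
ft_force: [0.8, -0.4, 0.1]
finger_gap: 0.019
finger_force: 58.8
```

>>> send_rows --pt "0 0 0.001 0" --pt "0 0 0 0" --pt "0 0 0 0"

```text
t: 30.7
ee_pos: [0.5521, 0.2736, 0.1008]
tcp_rot: [0.0, 0.542, 0.84, 0.0]
ft_force: [0.2, 0.2, -0.9]
finger_gap: 0.019
finger_force: 58.8
```

>>> send_rows --pt "0 -0.002 0.002 0" --pt "0 0 0.001 0" --pt "0 0 0.001 0" --pt "0 0 0 0" --pt "0 0 0 0"

```text
t: 31.2
ee_pos: [0.5498, 0.2726, 0.0973]
tcp_rot: [-0.0, 0.542, 0.84, -0.0]
ft_force: [-2.8, -1.8, 7.4]
finger_gap: 0.0187
finger_force: 59.6
```

Contact. Releasing and rising.

>>> send_rows --pt "0 0 0 0" --pt "0 0 0 0" --pt "0 0 0 0" --pt "0 0 0 0" --pt "0 0 0 0" --hand 0.04

```text
t: 31.7
ee_pos: [0.5501, 0.2726, 0.0962]
tcp_rot: [-0.0, 0.543, 0.84, -0.0]
ft_force: [-0.4, 0.3, -0.3]
finger_gap: 0.0399
finger_force: 0.0
```

>>> send_rows --pt "0 0 -0.01 0" --pt "0 0 -0.02 0" --pt "0 0 -0.03 0" --pt "0 0 -0.03 0" --pt "0 0 -0.02 0" --pt "0 0 -0.01 0" --pt "0 0 0 0"

```text
t: 32.4
ee_pos: [0.5509, 0.273, 0.2183]
tcp_rot: [0.001, 0.542, 0.84, 0.001]
ft_force: [-0.6, 0.4, 0.1]
finger_gap: 0.04
finger_force: 0.0
```

>>> send_rows --pt "-0.015 0 0 0" --pt "-0.03 0 0 0" --pt "-0.03 0 0 0" --pt "-0.03 0 0 0" --pt "-0.03 0 0 0" --pt "-0.015 0 0 0" --pt "0 0 0 0" --pt "0 0 0 0"

```text
t: 33.2
ee_pos: [0.6113, 0.1358, 0.2155]
tcp_rot: [-0.001, 0.543, 0.84, -0.0]
ft_force: [0.8, 0.3, -0.2]
finger_gap: 0.0401
finger_force: 0.0
```

```bash
python3 snap.py w10
python3 - <<'E'
from h import *
from workcell import grab_frame
f=dict(np.load('w10.npz'))
for n,p in dict(S=(.5505,.2726,.045),M=(.4813,.2988,.057),L=(.5074,.368,.071),C=(.5766,.3419,.0415)).items(): print(n,proj(f,p).round(1))
t=grab_frame('side')['frame'][150:400,60:420]
w=f['frame']
m=np.hstack([cv2.resize(w,(400,300)),cv2.resize(t,(400,300))]); cv2.imwrite('pics/end.png',m[:,:,::-1])
E
```

```text
33.25 [0.6112 0.1364 0.2157] 24.32 0.04018005441611378 [ 2.19361042e-01  4.08671714e-01 -1.16095754e-01  1.04731554e+00
  5.52161868e-04  1.36572767e+00] [-0.14037837  0.42767225  0.19711754]
S [286.3 -21.3]
M [ 190.3 -140.4]
L [ 287.3 -305.2]
C [ 375.8 -122.3]
```

View pics/end.png

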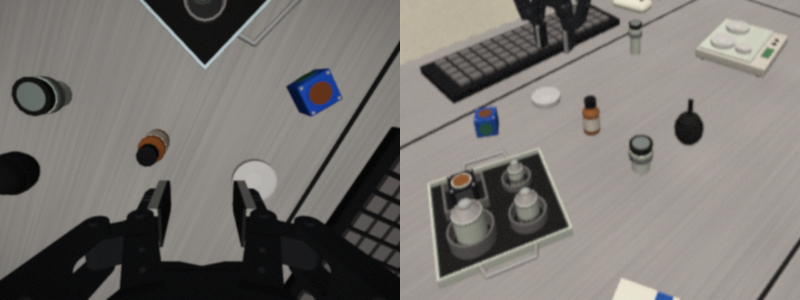

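The side view shows all four pieces upright in their own bases, with small at (516,170), medium (527,208), large (467,225) and the cube (461,185). The eyepiece at (641,153) and telescope at (635,37) are still in place. The gripper is clear of everything.

```bash
python3 -c "
from workcell import hand_in; print(hand_in())"
```

```text
the job is handed in; nothing more can be done
None
```

I set all three objectives and the filter cube upright in their own bases and let go, left the eyepiece and telescope standing where they were, and handed the job in at about 33 s; the hand-in gave no verdict back.

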